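# Right the tipped reagent bottles in the guarded bay

### The arm

A 7-joint arm with a two-finger parallel gripper is mounted at the origin on the work surface. World frame = base frame: x ahead of the robot, y to its left, z up, the work surface at z = 0. Lengths are in mm, angles in rad, forces in N, time in s.
With the tool pointing down it reaches from about 425 to 825 mm from the base axis. Payload 3.6 kg.
Tool frame: the origin (TCP) lies at the very end of the fingers, on their centre line; the grasp point (between the pads) lies 19 mm behind it; z points along the fingers, y is the line along which they close (so a half turn about z gives the same grasp; the last joint's range is limited). The gripper opens to 85 mm and grips with 20 to 120 N. Pads are 22 mm wide; open, the fingers measure 114 mm over their backs; the gripper's body (76 mm by 85 mm) begins 54 mm behind the grasp point. The pads swing forward as they close: fully open they stand 13 mm farther back than shut.
Start: joints at [-1.278, 0.615, -0.013, 1.423, 0.008, 1.103, -0.04], TCP at [204.311, 617.025, 231.297] pointing down, gripper open.
Joint ranges: [-3.12, 3.12], [-0.3, 2.06], [-1.34, 1.32], [0.26, 2.42], [-1.36, 4.5], [0.01, 1.98], [-2.84, 2.84]. Speed limits (rad/s): [2.79, 2.79, 3.14, 3.14, 3.14, 3.14, 3.14].

### API

Orientations are given as a rotation vector (axis times angle).
In Python, from bench import monitor, vision, workorder gives the robot as it stands.
- The arm moves only by the tool jog_arm, never from a script. Its argument "increments" is a list of rows, each an object of numbers: "wx", "wy", "wz": the turn, a rotation vector about the tool's x, y, z normalised to -1 to 1, where 1 is 90 degrees; "x", "y", "z": the shift along the tool's x, y, z normalised to -1 to 1, where 1 is 400 mm; "claw": the opening, from -1 (shut) to 1 (fully open). A call has 1 to 20 rows; each row is the pose to reach, as a shift and turn from the pose commanded when the call began, along the tool's axes at that moment; what a row does not reach only later rows make up. A row lasts 1/12 s, in which the tool goes at most 41.7 mm and 7.16 degrees, less where a joint would pass 70% of its speed; a pose out of reach is approached as far as the arm can. A call with a number of a shift or a turn outside -1 to 1 is refused whole. A call with a gripper value outside its range is refused whole. The fingers move at their own pace and stop on an object; "newtons" is the grip in N (left out, the last holds). Time passes only in rows, so rows that repeat a pose let the fingers close. It gives the time, the measured TCP pose, the force, the opening and the grip force at its end, in the units of the state.
- monitor.get_state(): the state, without advancing time (a new reading comes with each control period).
- vision.camera(name): name is "side" or "top" or "wrist"; returns a dict with "color" (420x560x3 uint8, red, green, blue), "vfov" (degrees; the focal length in pixels is half the picture's height over the tangent of half this angle, whatever the lens; pixels are square), "cx", "cy" (the principal point, pixels), "R" (3x3) and "t" (3): a world point X has camera coordinates R X + t. Camera axes: x right, y down, z forward; pixel columns grow to the right and rows downward; lengths in mm; the calibration is good to about 2 mm. The wrist camera is an equidistant fisheye: a pixel r from the principal point sees the ray r / f radians off the axis. A picture is of the moment at which its call begins. There is no depth.
- workorder.job_done(): hands the job in; it is judged then, once.
The state is a dict: "clock": time; "qpos": joint angles; "joint_velocities": joint speeds; "effort": joint torques, N m; "position": TCP position; "tool_rot": TCP orientation; "contact_force": force on the tool from outside, world axes, zero at the start; "moment": the same for the moment, N m; "gripper_width": finger opening in mm; "gripper_force": force on a finger pad.
Only numpy, scipy, OpenCV 4.12 (cv2) and the standard library are available. Lean on these libraries where they do the work, as an engineer would, in place of code of your own. Each camera call takes 0.05 s, during which the arm holds its last target. There are 200 camera calls.

### The job

Two reagent bottles in the bench bay have tipped over onto the wire saddles. Slide the clear guard window all the way to the left so you can reach under it, stand both tipped bottles upright on the bay floor, each on the side of its saddle where its base already is, and finish with the guard slid fully shut over the right-hand half (right as the robot sees it). The bottles already standing in the bay must stay upright and where they are.

Things in the scene. Friction and masses are not known exactly. Their poses are not given: they have to be found in the camera images.
- bay: fixed bench bay for bottles, a long open-topped steel frame 178 mm deep (its x) and 714 mm long (its y), lane inside 158 x 690 mm. Origin: centre of its underside on the bench; floor plate 6 mm thick; its front and back are open rails and its ends plates, all up to 132 mm, where the guard's tracks run. At yaw 0 its y points to the robot's left.
- guard (a joint): sliding guard window, a clear 345 mm long pane in an aluminium frame, 6 mm thick, lying on top of the bay (132 to 138 mm above the bench) and covering half of its length. Value in m: 0 = fully shut over the right-hand (bay -y) half, grows as it slides to bay +y, 0.345 = fully open over the left-hand half. About 2 N to slide.
- guard_grip (a point): middle of the top of the guard's black upright handle, at the middle of the pane, 176 mm above the bench. The handle stands 38 mm above the pane, is 90 mm long along bay x and 14 mm thick along bay y: push it sideways or pinch it.
- saddle_a: fixed steel wire saddle across the lane, on the bay floor: V of 10 mm wire, 100 mm wide along its x, lowest point of the V about 35 mm and its ends about 64 mm above its origin. Origin: centre of its foot, on the bay floor; its y runs along the lane. bottle_a leans on it, its base on the +y side and its cap past the -y side.
- saddle_b: fixed steel wire saddle across the lane, on the bay floor: V of 10 mm wire, 100 mm wide along its x, lowest point of the V about 35 mm and its ends about 64 mm above its origin. Origin: centre of its foot, on the bay floor; its y runs along the lane. bottle_b leans on it, its base on the -y side and its cap past the +y side.
- bottle_a: amber glass reagent bottle with a black screw cap, 115 mm tall: body 56 mm diameter up to 70 mm, shoulder, cap 32 mm diameter from 92 to 115 mm; 220 g more or less. Starts tipped about 50 degrees, its heel on the bay floor and its side leaning on saddle_a towards bay -y. Origin: centre of its underside; +z from the base to the cap, so upright means +z up (origin then 6 mm above the bench).
- bottle_b: amber glass reagent bottle with a black screw cap, 115 mm tall: body 56 mm diameter up to 70 mm, shoulder, cap 32 mm diameter from 92 to 115 mm; 220 g more or less. Starts tipped about 50 degrees, its heel on the bay floor and its side leaning on saddle_b towards bay +y. Origin: centre of its underside; +z from the base to the cap, so upright means +z up (origin then 6 mm above the bench).
- stand_1: upright neighbour in the bay, same shape and size as the tipped bottles (56 x 115 mm), amber with a black cap. Origin: centre of its underside; +z up. To be left standing where it is.
- stand_2: upright neighbour in the bay, same shape and size as the tipped bottles (56 x 115 mm), clear glass with a white cap. Origin: centre of its underside; +z up. To be left standing where it is.
- stand_3: upright neighbour in the bay, same shape and size as the tipped bottles (56 x 115 mm), amber with a black cap. Origin: centre of its underside; +z up. To be left standing where it is.

How it is judged:
By the outcome, as a careful person would: the job done as asked, in the order asked, and still so for the second after the job is handed in, with the robot touching nothing.
It also fails if it takes over 64 s, if anything falls off the work surface, if the arm or the gripper's body presses on something with over 40 N, if the wrist force passes 120 N, or if a joint passes its speed limit or range.

## Working session

There is one attempt and no reset: what is moved stays moved. The work goes in short steps, Python scripts to look and compute and a tool call to move; the robot and the scene stay as the last step left them, time stands still between calls to the robot, and variables do not carry over. Pictures are saved under pics/ and viewed, at most 10 in all, crops included, and the job is handed in when it is done.

Besides the shell and the picture viewer there is one more tool, called after "Request:" as name([rows], argument=value, ...), one row to a line, values as JSON. jog_arm: Moves the arm, as the interface text tells. Scaled input: -1 to 1 covers 400 mm each way for a shift and 90 degrees each way for a turn. Its arguments: {"type":"object","properties":{"increments":{"type":"array"},"newtons":{"type":"number"}},"required":["increments"]}

```bash
ls; mkdir -p pics
python3 - <<'E'
from bench import monitor, vision
import cv2,pickle
s=monitor.get_state(); print(s)
d={}
for n in("side","top"):
    c=vision.camera(n); d[n]=c
    cv2.imwrite(f"pics/{n}0.png",c["color"][:,:,::-1]); print(n,c["vfov"],c["cx"],c["cy"],c["R"],c["t"])
pickle.dump(d,open("cams0.pkl","wb"))
E
```

```text
pics
{'clock': 0.0, 'qpos': array([-1.27750689,  0.61594491, -0.01261372,  1.42493514,  0.00810964,
        1.10338414, -0.04039955]), 'joint_velocities': array([-0.00134749, -0.00163087, -0.00046293, -0.00130808,  0.0008728 ,
       -0.00080315, -0.00072155]), 'effort': array([-1.30296125e-04, -4.69219565e+01,  2.59555271e-01, -1.71031809e+01,
        1.00733581e-02,  9.76436801e-03, -8.67139192e-06]), 'position': array([204.08947955, 616.30972667, 230.10946927]), 'tool_rot': array([-0.50001956, -3.10116918,  0.00407583]), 'contact_force': array([ 0.15852528, -1.20392807, -0.24840244]), 'moment': array([ 0.01667337, -0.01370195,  0.03111889]), 'gripper_force': 0.0, 'gripper_width': 85.87499789032688}
side 43.449758242330915 281.2763718017897 216.95957334033662 [[-0.79792884  0.60274359 -0.00311964]
 [ 0.42138999  0.55413225 -0.71789131]
 [-0.43097569 -0.57414076 -0.69614822]] [ 414.80720661 -164.55110247 1312.19041167]
top 51.70513445265933 272.707167629299 202.6657088539284 [[ 0.02861146 -0.99934771  0.0220349 ]
 [-0.98077468 -0.03232305 -0.19244804]
 [ 0.19303474 -0.01610506 -0.98105974]] [ 22.17322747 568.08069448 942.60171653]
```

View pics/side0.png

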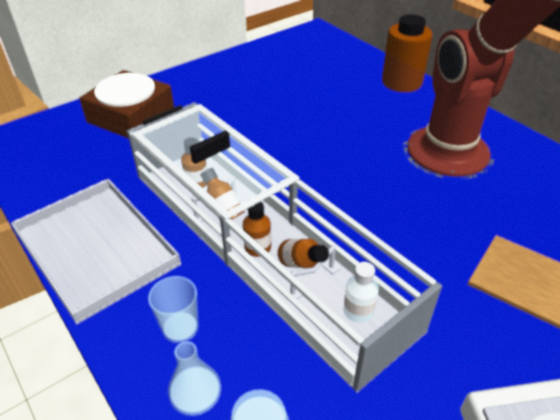

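View pics/top0.png

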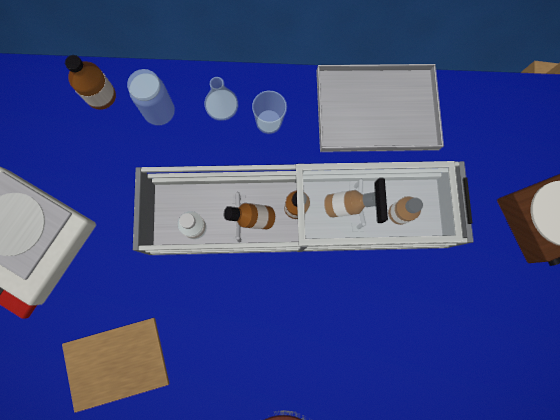

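The top view (x up, y left) shows the bay spanning columns 135–470. The guard covers its right half, with its handle at (381,200).
- **bottle_b:** cap at (233,214), body around (262,215).
- **bottle_a:** under the guard, body around (343,204).
- **Standing bottles:** (190,225), (297,204) and (406,208).

I'll zoom in to measure these.

Run:
```python
import pickle,cv2,numpy as np
d=pickle.load(open("cams0.pkl","rb"))
t=d["top"]["color"][155:260,125:481,::-1]; s=d["side"]["color"][100:380,125:445,::-1]
a=cv2.resize(t,None,fx=2.2472,fy=2.2472,interpolation=cv2.INTER_CUBIC)[:,:800]
b=cv2.resize(s,None,fx=1.25,fy=1.25,interpolation=cv2.INTER_CUBIC)
print(a.shape,b.shape)
im=np.zeros((a.shape[0]+b.shape[0],800,3),np.uint8); im[:a.shape[0],:a.shape[1]]=a; im[a.shape[0]:,:b.shape[1]]=b
c=cv2.resize(d["side"]["color"][125:265,170:370,::-1],None,fx=2,fy=2,interpolation=cv2.INTER_CUBIC)
im[a.shape[0]:a.shape[0]+c.shape[0],400:800]=c
cv2.imwrite("pics/z0.png",im)
```

```text
(236, 800, 3) (350, 400, 3)
```

View pics/z0.png

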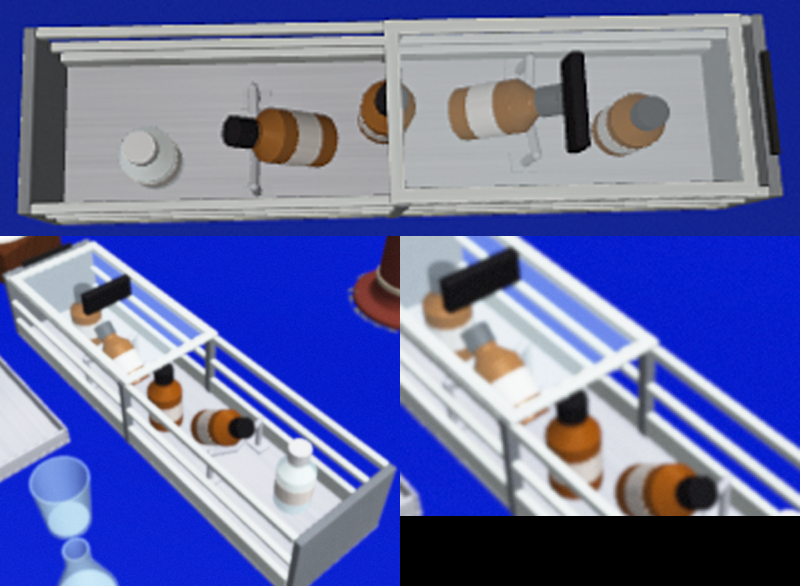

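The zoom gives bay top-rim corners in crop pixels at (27,28), (20,213), (763,15) and (780,192). bottle_b's cap end is at about (232,131). bottle_a's cap is at about (550,100), and its base is near (455,110). I'll fit the poses from these.

```bash
cat > geo.py <<'E'
import numpy as np,pickle
from scipy.optimize import least_squares
d=pickle.load(open("cams0.pkl","rb"))
def proj(n,X,cams=d):
    c=cams[n]; f=210/np.tan(np.radians(c["vfov"]/2)); p=np.atleast_2d(X)@np.array(c["R"]).T+c["t"]
    return np.c_[c["cx"]+f*p[:,0]/p[:,2], c["cy"]+f*p[:,1]/p[:,2]]
def T(x,y): return (x/2.2472+125,y/2.2472+155)
def S(x,y): return (x/1.25+125,(y-236)/1.25+100)
def C(x,y): return ((x-400)/2+170,(y-236)/2+125)
def onplane(n,px,z):
    r=least_squares(lambda q:(proj(n,[q[0],q[1],z])-px).ravel(),[600,0]); return r.x
def tri(a,b):
    r=least_squares(lambda q:np.r_[(proj("top",q)-a).ravel(),(proj("side",q)-b).ravel()],[600,0,80]); return r.x,np.abs(r.fun).max()
def bayw(p,L):
    c,s=np.cos(p[2]),np.sin(p[2]); L=np.atleast_2d(L)
    return np.c_[p[0]+c*L[:,0]-s*L[:,1],p[1]+s*L[:,0]+c*L[:,1],L[:,2]]
E
python3 - <<'E'
from geo import *
L=np.array([[89,357,132],[-89,357,132],[89,-357,132],[-89,-357,132]])
t=np.array([T(27,28),T(20,213),T(763,15),T(780,192)]); s=np.array([S(297,543),S(392,466),S(8,277),S(93,243)])
r=least_squares(lambda p:np.r_[(proj("top",bayw(p,L))-t).ravel(),(proj("side",bayw(p,L))-s).ravel()],[600,0,0],loss="soft_l1")
print("bay",r.x,np.round(r.fun,1)); p=r.x; np.save("bay.npy",p)
def loc(w): 
    c,s=np.cos(p[2]),np.sin(p[2]); dx,dy=w[0]-p[0],w[1]-p[1]; return np.round([c*dx+s*dy,-s*dx+c*dy],1)
for n,w in dict(clear=onplane("top",T(141,141),121),clear_s=onplane("side",S(300,444),121),mid_s=onplane("side",C(572,396),121),
  right=onplane("top",T(651,111),121),mid_t=onplane("top",T(395,97),121),handle=onplane("top",T(574,101),176),
  sadb1=onplane("top",T(253,88),70),sadb2=onplane("top",T(256,190),70),sada1=onplane("top",T(529,60),70),sada2=onplane("top",T(532,158),70),
  capa=onplane("top",T(550,100),95),basea=onplane("top",T(455,112),40)).items(): print(n,np.round(w),loc(w))
for n,a,b in [("capb_end",T(230,130),C(698,492)),("capa",T(549,100),C(477,335))]:
    w,e=tri(a,b); print(n,np.round(w),loc(w),e)
E
```

```text
bay [ 5.50606994e+02 -2.71297993e+01  5.02960849e-02] [-0.2 -1.1 -0.4 -0.1  1.9 -0.2  3.4  2.5  1.6  1.3  2.9  0.4 -4.7 -3.7
 -4.4 -4.7]
clear [516. 220.] [-22.5 248.6]
clear_s [508. 217.] [-30.7 246.4]
mid_s [566. -17.] [15.8  8.9]
right [ 560. -266.] [  -2.2 -239.1]
mid_t [566. -19.] [15.8  6.9]
handle [ 556. -177.] [  -2.  -149.9]
sadb1 [581. 120.] [ 38.  145.6]
sadb2 [478. 113.] [-65.4 143.3]
sada1 [ 620. -160.] [  62.5 -136.4]
sada2 [ 519. -162.] [ -38.6 -133.3]
capa [ 574. -175.] [  15.4 -148.9]
basea [569. -89.] [ 15.4 -62.7]
capb_end [535. 136. 100.] [ -7.3 163.5] 1.4388892491225533
capa [ 575. -175.   96.] [  16.9 -149.2] 0.8320674983888807
```

Run:
```python
from geo import *
for n,q in dict(TL=T(27,28),BL=T(20,213),TR=T(763,15),BR=T(780,192),frTR=T(745,15),frBR=T(757,190)).items(): print(n,np.round(onplane("top",q,132),1))
for n,q in dict(TL=S(297,543),BL=S(392,466),TR=S(8,277),BR=S(93,243)).items(): print("side",n,np.round(onplane("side",q,132),1))
for n,q in dict(gl_t=T(387,22),gl_b=T(393,202),gr_t=T(741,16),gr_b=T(757,188)).items(): print(n,np.round(onplane("top",q,138),1))
for n,q in dict(gl_b=C(655,340),gl_t=C(511,424)).items(): print("side",n,np.round(onplane("side",q,138),1))
print("handle side ends",onplane("side",C(443,297),176),onplane("side",C(519,258),176), "top", onplane("top",T(573,53),176),onplane("top",T(576,151),176))
```

```text
TL [619.1 333.3]
BL [443.6 324.2]
TR [ 656.9 -375.1]
BR [ 484.8 -381.3]
frTR [ 656.3 -357.4]
frBR [ 486.  -359.6]
side TL [621.8 330.9]
side BL [446.9 321.6]
side TR [ 655.2 -360.2]
side BR [ 481.9 -364.4]
gl_t [635.3  -9.2]
gl_b [463.6 -17.8]
gr_t [ 653.3 -350.7]
gr_b [ 487.1 -356.9]
side gl_b [465.6 -18.7]
side gl_t [640.7  -4.9]
handle side ends [ 616.73637658 -157.48069017] [ 523.53205026 -166.9726408 ] top [ 600.86198442 -176.86914814] [ 510.50870916 -177.82553579]
```

Run:
```python
from geo import *
# bottle model: base centre (bx,by), azimuth az (cap dir), tilt 50 ; z0=6+28 sin t
def pts(q,s,r=0):
    bx,by,az,t=q; u=np.array([np.cos(az)*np.sin(t),np.sin(az)*np.sin(t),np.cos(t)])
    return np.array([bx,by,6+28*np.sin(t)])+s*u, u
# observations: top silhouettes: axis mid points: (cap end 115), (shoulder/neck 92), cam-facing label band etc.
def fit(obs,q0):
    def f(q):
        o=[]
        for n,s,px in obs: o+=list((proj(n,pts(q,s)[0])-px).ravel())
        return np.r_[o,(q[3]-np.radians(50))*30]
    r=least_squares(f,q0); print(np.round(r.x[:2]),np.degrees(r.x[2:]).round(1),np.round(r.fun,1)); q=r.x
    print(" cap108",pts(q,108)[0].round(1),"u",pts(q,1)[1].round(3), "upright base(heel pivot)", (r.x[:2]).round(1)); return q
b=fit([("top",115,T(230,130)),("side",115,C(698,492)),("top",92,T(258,133)),("top",35,T(306,139))],[550,60,1.6,.87])
a=fit([("top",104,T(549,100)),("side",104,C(477,335)),("top",92,T(538,101)),("top",35,T(482,109))],[570,-90,-1.6,.87])
for nm,q in(("b",b),("a",a)):
    # project full axis + body outline to check
    print(nm,"axis px top crop",[tuple(np.round((proj("top",pts(q,s)[0])[0]-[125,155])*2.2472)) for s in(0,35,70,92,115)])
```

```text
[534.  41.] [90.  52.9] [ 2.9 -0.4  0.7 -0.2 -0.9 -0.4 -1.6  0.1  1.5]
 cap108 [533.9 127.   93.5] u [0.    0.797 0.603] upright base(heel pivot) [533.9  40.9]
[570. -94.] [-86.6  50.5] [-0.3 -0.5  1.4  1.3 -0.3 -0.1  2.2 -0.1  0.3]
 cap108 [ 575.  -176.8   96.3] u [ 0.046 -0.77   0.636] upright base(heel pivot) [570.1 -93.6]
b axis px top crop [(np.float64(329.0), np.float64(143.0)), (np.float64(302.0), np.float64(139.0)), (np.float64(274.0), np.float64(135.0)), (np.float64(256.0), np.float64(132.0)), (np.float64(236.0), np.float64(129.0))]
a axis px top crop [(np.float64(458.0), np.float64(113.0)), (np.float64(487.0), np.float64(109.0)), (np.float64(517.0), np.float64(104.0)), (np.float64(537.0), np.float64(101.0)), (np.float64(559.0), np.float64(97.0))]
```

```bash
cat >> geo.py <<'E'
from scipy.spatial.transform import Rotation as Ro
YAW=0.054; BAY=np.array([551,-25,0.])
def w2l(w): return Ro.from_euler('z',-YAW).apply(np.array(w,float)-BAY)
def l2w(l): return Ro.from_euler('z',YAW).apply(l)+BAY
def Rt(tilt=0,yaw=0): # tilt>0: tool top leans to bay +y
    return Ro.from_euler('z',YAW+np.radians(yaw))*Ro.from_euler('x',-np.radians(tilt))*Ro.from_matrix([[0,1,0],[1,0,0],[0,0,-1]])
def plan(s,pos,tilt=0,yaw=0,label=""):
    R=Ro.from_rotvec(s["tool_rot"]); d=R.inv().apply(np.array(pos)-s["position"]); w=(R.inv()*Rt(tilt,yaw)).as_rotvec()
    print(label,"xyz",np.round(d/400,3),"w",np.round(w/(np.pi/2),3),"rows",np.ceil([np.linalg.norm(d)/41.7,np.degrees(np.linalg.norm(w))/7.16]))
E
python3 - <<'E'
from geo import *
from bench import monitor
s=monitor.get_state()
plan(s,[480,260,231],label="via")
h=w2l([555,-177,0]); print("handle local",h)
s2=dict(s,position=np.array([480,260,231.]),tool_rot=Rt().as_rotvec())
p=l2w([5,h[1]-42,231]); print(p); plan(s2,p,label="over")
p[2]=156; plan(s2,p,label="down")
E
```

```text
via xyz [-0.935 -0.629 -0.   ] w [-0.001  0.001  0.762] rows [11. 10.]
handle local [  -4.20984208 -151.99433289    0.        ]
[ 566.4633153  -218.44168907  231.        ]
over xyz [-1.206  0.151 -0.   ] w [-0. -0.  0.] rows [12.  1.]
down xyz [-1.206  0.151  0.187] w [-0. -0.  0.] rows [12.  1.]
```

Request:
jog_arm([
  {"x":-0.935,"y":-0.629,"z":0,"wz":0.762,"claw":-1},
  {"x":-0.935,"y":-0.629,"z":0,"wz":0.762,"claw":-1},
  {"x":-0.935,"y":-0.629,"z":0,"wz":0.762,"claw":-1},
  {"x":-0.935,"y":-0.629,"z":0,"wz":0.762,"claw":-1},
  {"x":-0.935,"y":-0.629,"z":0,"wz":0.762,"claw":-1},
  {"x":-0.935,"y":-0.629,"z":0,"wz":0.762,"claw":-1},
  {"x":-0.935,"y":-0.629,"z":0,"wz":0.762,"claw":-1},
  {"x":-0.935,"y":-0.629,"z":0,"wz":0.762,"claw":-1},
  {"x":-0.935,"y":-0.629,"z":0,"wz":0.762,"claw":-1},
  {"x":-0.935,"y":-0.629,"z":0,"wz":0.762,"claw":-1},
  {"x":-0.935,"y":-0.629,"z":0,"wz":0.762,"claw":-1},
  {"x":-0.935,"y":-0.629,"z":0,"wz":0.762,"claw":-1},
  {"x":-0.935,"y":-0.629,"z":0,"wz":0.762,"claw":-1},
])

```text
invalid input
```

Request:
jog_arm([
  {"x":-0.935,"y":-0.629,"z":0.0,"wx":0.0,"wy":0.0,"wz":0.762,"claw":-1.0},
  {"x":-0.935,"y":-0.629,"z":0.0,"wx":0.0,"wy":0.0,"wz":0.762,"claw":-1.0},
  {"x":-0.935,"y":-0.629,"z":0.0,"wx":0.0,"wy":0.0,"wz":0.762,"claw":-1.0},
  {"x":-0.935,"y":-0.629,"z":0.0,"wx":0.0,"wy":0.0,"wz":0.762,"claw":-1.0},
  {"x":-0.935,"y":-0.629,"z":0.0,"wx":0.0,"wy":0.0,"wz":0.762,"claw":-1.0},
  {"x":-0.935,"y":-0.629,"z":0.0,"wx":0.0,"wy":0.0,"wz":0.762,"claw":-1.0},
  {"x":-0.935,"y":-0.629,"z":0.0,"wx":0.0,"wy":0.0,"wz":0.762,"claw":-1.0},
  {"x":-0.935,"y":-0.629,"z":0.0,"wx":0.0,"wy":0.0,"wz":0.762,"claw":-1.0},
  {"x":-0.935,"y":-0.629,"z":0.0,"wx":0.0,"wy":0.0,"wz":0.762,"claw":-1.0},
  {"x":-0.935,"y":-0.629,"z":0.0,"wx":0.0,"wy":0.0,"wz":0.762,"claw":-1.0},
  {"x":-0.935,"y":-0.629,"z":0.0,"wx":0.0,"wy":0.0,"wz":0.762,"claw":-1.0},
  {"x":-0.935,"y":-0.629,"z":0.0,"wx":0.0,"wy":0.0,"wz":0.762,"claw":-1.0},
])

```text
clock: 1.1
position: [485.6, 251.1, 231.6]
tool_rot: [2.172, 2.26, -0.002]
contact_force: [0.1, -0.7, 0.2]
gripper_width: 0.0
gripper_force: 0.0
```

Run:
```python
from geo import *
from bench import monitor
s=monitor.get_state(); print(s["position"],s["tool_rot"],Rt().as_rotvec(),s["joint_velocities"].round(3))
p=l2w([3,-200,0]); p[2]=231; plan(s,p,label="over");
p=l2w([3,-100,0]); p[2]=231; plan(s,p,label="half")
```

```text
[485.57465851 251.06205994 231.62934617] [ 2.17194987e+00  2.25951486e+00 -2.24033739e-03] [2.16066017 2.28060344 0.        ] [-0.07  -0.007 -0.1    0.007 -0.048  0.018 -0.067]
over xyz [-1.196  0.151  0.01 ] w [ 0.003  0.004 -0.009] rows [12.  1.]
half xyz [-0.946  0.147  0.008] w [ 0.003  0.004 -0.009] rows [10.  1.]
```

Request:
jog_arm([
  {"x":-0.946,"y":0.147,"z":0.0,"wx":0.0,"wy":0.0,"wz":-0.009,"claw":-1.0},
  {"x":-0.946,"y":0.147,"z":0.0,"wx":0.0,"wy":0.0,"wz":-0.009,"claw":-1.0},
  {"x":-0.946,"y":0.147,"z":0.0,"wx":0.0,"wy":0.0,"wz":-0.009,"claw":-1.0},
  {"x":-0.946,"y":0.147,"z":0.0,"wx":0.0,"wy":0.0,"wz":-0.009,"claw":-1.0},
  {"x":-0.946,"y":0.147,"z":0.0,"wx":0.0,"wy":0.0,"wz":-0.009,"claw":-1.0},
  {"x":-0.946,"y":0.147,"z":0.0,"wx":0.0,"wy":0.0,"wz":-0.009,"claw":-1.0},
  {"x":-0.946,"y":0.147,"z":0.0,"wx":0.0,"wy":0.0,"wz":-0.009,"claw":-1.0},
  {"x":-0.946,"y":0.147,"z":0.0,"wx":0.0,"wy":0.0,"wz":-0.009,"claw":-1.0},
  {"x":-0.946,"y":0.147,"z":0.0,"wx":0.0,"wy":0.0,"wz":-0.009,"claw":-1.0},
  {"x":-0.946,"y":0.147,"z":0.0,"wx":0.0,"wy":0.0,"wz":-0.009,"claw":-1.0},
])

```text
clock: 1.93
position: [558.9, -124.2, 231.5]
tool_rot: [2.154, 2.279, -0.008]
contact_force: [-0.1, -2.0, 0.3]
gripper_width: 0.2
gripper_force: 0.0
```

Run:
```python
from geo import *
from bench import monitor
s=monitor.get_state(); print(s["position"],s["tool_rot"],w2l(s["position"]))
p=l2w([3,-200,0]); p[2]=231; plan(s,p,label="over");
p[2]=156; plan(s,p,label="down")
```

```text
[ 558.94063503 -124.17490601  231.47977473] [ 2.15418092  2.27897868 -0.00794009] [  2.57621784 -99.45893006 231.47977473]
over xyz [-0.251  0.     0.003] w [0.    0.005 0.001] rows [3. 1.]
down xyz [-0.25   0.     0.191] w [0.    0.005 0.001] rows [4. 1.]
```

Request:
jog_arm([
  {"x":-0.25,"y":0.0,"z":0.0,"wx":0.0,"wy":0.0,"wz":0.0,"claw":-1.0},
  {"x":-0.25,"y":0.0,"z":0.0,"wx":0.0,"wy":0.0,"wz":0.0,"claw":-1.0},
  {"x":-0.25,"y":0.0,"z":0.0,"wx":0.0,"wy":0.0,"wz":0.0,"claw":-1.0},
  {"x":-0.25,"y":0.0,"z":0.1,"wx":0.0,"wy":0.0,"wz":0.0,"claw":-1.0},
  {"x":-0.25,"y":0.0,"z":0.188,"wx":0.0,"wy":0.0,"wz":0.0,"claw":-1.0},
  {"x":-0.25,"y":0.0,"z":0.188,"wx":0.0,"wy":0.0,"wz":0.0,"claw":-1.0},
  {"x":-0.22,"y":0.0,"z":0.188,"wx":0.0,"wy":0.0,"wz":0.0,"claw":-1.0},
  {"x":-0.19,"y":0.0,"z":0.188,"wx":0.0,"wy":0.0,"wz":0.0,"claw":-1.0},
  {"x":-0.16,"y":0.0,"z":0.188,"wx":0.0,"wy":0.0,"wz":0.0,"claw":-1.0},
  {"x":-0.13,"y":0.0,"z":0.188,"wx":0.0,"wy":0.0,"wz":0.0,"claw":-1.0},
  {"x":-0.1,"y":0.0,"z":0.188,"wx":0.0,"wy":0.0,"wz":0.0,"claw":-1.0},
  {"x":-0.07,"y":0.0,"z":0.188,"wx":0.0,"wy":0.0,"wz":0.0,"claw":-1.0},
])

```text
clock: 2.93
position: [562.7, -140.6, 158.0]
tool_rot: [2.14, 2.294, 0.004]
contact_force: [2.1, -2.5, 2.3]
gripper_width: 0.0
gripper_force: 1.2
```

Request:
jog_arm([
  {"x":0.04,"y":0.0,"z":0.0,"wx":0.0,"wy":0.0,"wz":0.0,"claw":-1.0},
  {"x":0.08,"y":0.0,"z":0.0,"wx":0.0,"wy":0.0,"wz":0.0,"claw":-1.0},
  {"x":0.12,"y":0.0,"z":0.0,"wx":0.0,"wy":0.0,"wz":0.0,"claw":-1.0},
  {"x":0.17,"y":0.0,"z":0.0,"wx":0.0,"wy":0.0,"wz":0.0,"claw":-1.0},
  {"x":0.22,"y":0.0,"z":0.0,"wx":0.0,"wy":0.0,"wz":0.0,"claw":-1.0},
  {"x":0.27,"y":0.0,"z":0.0,"wx":0.0,"wy":0.0,"wz":0.0,"claw":-1.0},
  {"x":0.32,"y":0.0,"z":0.0,"wx":0.0,"wy":0.0,"wz":0.0,"claw":-1.0},
  {"x":0.37,"y":0.0,"z":0.0,"wx":0.0,"wy":0.0,"wz":0.0,"claw":-1.0},
  {"x":0.42,"y":0.0,"z":0.0,"wx":0.0,"wy":0.0,"wz":0.0,"claw":-1.0},
  {"x":0.46,"y":0.0,"z":0.0,"wx":0.0,"wy":0.0,"wz":0.0,"claw":-1.0},
  {"x":0.5,"y":0.0,"z":0.0,"wx":0.0,"wy":0.0,"wz":0.0,"claw":-1.0},
  {"x":0.54,"y":0.0,"z":0.0,"wx":0.0,"wy":0.0,"wz":0.0,"claw":-1.0},
])

```text
clock: 3.93
position: [547.6, 75.3, 157.3]
tool_rot: [2.142, 2.295, 0.004]
contact_force: [2.2, -2.0, 0.3]
gripper_width: -0.4
gripper_force: 1.3
```

Run:
```python
from geo import *
from bench import monitor,vision
import cv2
c=vision.camera("top"); cv2.imwrite("pics/t1.png",c["color"][140:270,120:490,::-1].repeat(2,0).repeat(2,1))
s=monitor.get_state(); print(s["position"],s["tool_rot"],w2l(s["position"]),s["contact_force"])
```

```text
[546.72894558  80.5494105  156.85030276] [-2.13538817 -2.30172181 -0.00724838] [  1.4320698  105.62608171 156.85030276] [ 0.51060411  2.54337101 -0.08946363]
```

View pics/t1.png

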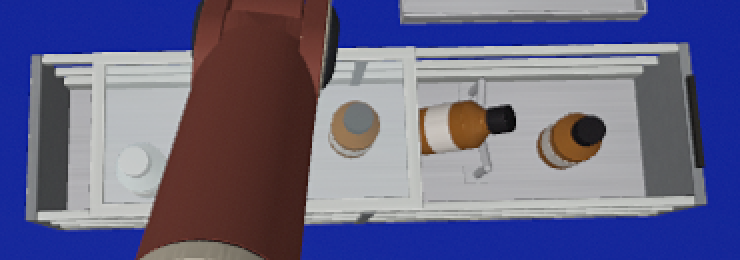

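The guard is sliding with the push. Its left edge is at picture column 97, about 58 mm short of the left end, and bottle_a now shows clearly. I'll keep pushing.

Request:
jog_arm([
  {"x":0.04,"y":0.0,"z":0.0,"wx":0.0,"wy":0.0,"wz":0.0,"claw":-1.0},
  {"x":0.07,"y":0.0,"z":0.0,"wx":0.0,"wy":0.0,"wz":0.0,"claw":-1.0},
  {"x":0.1,"y":0.0,"z":0.0,"wx":0.0,"wy":0.0,"wz":0.0,"claw":-1.0},
  {"x":0.115,"y":0.0,"z":0.0,"wx":0.0,"wy":0.0,"wz":0.0,"claw":-1.0},
  {"x":0.125,"y":0.0,"z":0.0,"wx":0.0,"wy":0.0,"wz":0.0,"claw":-1.0},
  {"x":0.135,"y":0.0,"z":0.0,"wx":0.0,"wy":0.0,"wz":0.0,"claw":-1.0},
  {"x":0.14,"y":0.0,"z":0.0,"wx":0.0,"wy":0.0,"wz":0.0,"claw":-1.0},
])

```text
clock: 4.57
position: [542.7, 129.4, 156.1]
tool_rot: [-2.145, -2.296, 0.001]
contact_force: [-0.0, -1.3, 2.4]
gripper_width: -0.1
gripper_force: 1.0
```

Request:
jog_arm([
  {"x":0.008,"y":0.0,"z":0.0,"wx":0.0,"wy":0.0,"wz":0.0,"claw":-1.0},
  {"x":0.015,"y":0.0,"z":0.0,"wx":0.0,"wy":0.0,"wz":0.0,"claw":-1.0},
])

```text
clock: 4.73
position: [542.6, 130.4, 156.2]
tool_rot: [2.145, 2.289, -0.008]
contact_force: [0.4, -11.8, 3.3]
gripper_width: -0.1
gripper_force: 5.9
```

```bash
cat >> geo.py <<'E'
def tcp(grasp,tilt,yaw=0,back=0):
    z=Rt(tilt,yaw).as_matrix()[:,2]; return np.array(grasp)+z*(19-back)
E
python3 - <<'E'
from geo import *
from bench import monitor
s=monitor.get_state()
g=np.array([570,-94,27.6])+104*np.array([.046,-.77,.636]); print(g)
s1=dict(s,position=s["position"]+[0,-10,75]); plan(s,s1["position"],label="up")
p=tcp(g,-25,0,75); print(p); plan(s,p,-25,label="pre")
print(Rt(-25).as_rotvec())
E
```

```text
[ 574.784 -174.08    93.744]
up xyz [-0.026 -0.002 -0.187] w [-0.     0.004  0.007] rows [2. 1.]
[ 576.06137661 -197.71212511  144.49723607]
pre xyz [-0.824  0.03   0.035] w [-0.002  0.282  0.007] rows [8. 4.]
[-1.92143048 -2.02809355 -0.42597088]
```

Request:
jog_arm([
  {"x":-0.03,"y":0.0,"z":-0.05,"wx":0.0,"wy":0.0,"wz":0.0,"claw":-1.0},
  {"x":-0.03,"y":0.0,"z":-0.17,"wx":0.0,"wy":0.0,"wz":0.007,"claw":-1.0},
  {"x":-0.03,"y":0.0,"z":-0.17,"wx":0.0,"wy":0.0,"wz":0.007,"claw":-1.0},
  {"x":-0.824,"y":0.03,"z":-0.17,"wx":0.0,"wy":0.282,"wz":0.007,"claw":0.3},
  {"x":-0.824,"y":0.03,"z":-0.17,"wx":0.0,"wy":0.282,"wz":0.007,"claw":0.3},
  {"x":-0.824,"y":0.03,"z":-0.17,"wx":0.0,"wy":0.282,"wz":0.007,"claw":0.3},
  {"x":-0.824,"y":0.03,"z":-0.17,"wx":0.0,"wy":0.282,"wz":0.007,"claw":0.3},
  {"x":-0.824,"y":0.03,"z":-0.17,"wx":0.0,"wy":0.282,"wz":0.007,"claw":0.3},
  {"x":-0.824,"y":0.03,"z":-0.17,"wx":0.0,"wy":0.282,"wz":0.007,"claw":0.3},
  {"x":-0.824,"y":0.03,"z":-0.17,"wx":0.0,"wy":0.282,"wz":0.007,"claw":0.3},
  {"x":-0.824,"y":0.03,"z":-0.17,"wx":0.0,"wy":0.282,"wz":0.007,"claw":0.3},
  {"x":-0.824,"y":0.03,"z":-0.08,"wx":0.0,"wy":0.282,"wz":0.007,"claw":0.3},
  {"x":-0.824,"y":0.03,"z":0.0,"wx":0.0,"wy":0.282,"wz":0.007,"claw":0.3},
  {"x":-0.824,"y":0.03,"z":0.0,"wx":0.0,"wy":0.282,"wz":0.007,"claw":0.3},
])

```text
clock: 5.9
position: [573.2, -190.8, 149.8]
tool_rot: [-1.909, -2.013, -0.423]
contact_force: [-2.1, 1.4, -1.3]
gripper_width: 55.6
gripper_force: 0.0
```

Run:
```python
from geo import *
from bench import monitor,vision
import cv2
a=vision.camera("side"); c=vision.camera("wrist"); t=vision.camera("top")
pickle.dump(dict(side=a,wrist=c,top=t),open("cams1.pkl","wb"))
A=cv2.resize(a["color"][100:290,150:350,::-1],None,fx=2,fy=2,interpolation=cv2.INTER_CUBIC)
B=cv2.resize(c["color"][:,:,::-1],(400,300))
D=cv2.resize(t["color"][150:260,290:490,::-1],None,fx=2,fy=2,interpolation=cv2.INTER_CUBIC)
im=np.zeros((600,800,3),np.uint8); im[:380,:400]=A; im[:300,400:]=B; im[300:520,400:]=D
cv2.imwrite("pics/w1.png",im)
s=monitor.get_state(); print(s["position"],s["tool_rot"],s["gripper_width"])
```

```text
[ 577.62340266 -191.72241617  157.21296787] [-1.91175236 -2.0265807  -0.4303205 ] 55.50034836728244
```

View pics/w1.png

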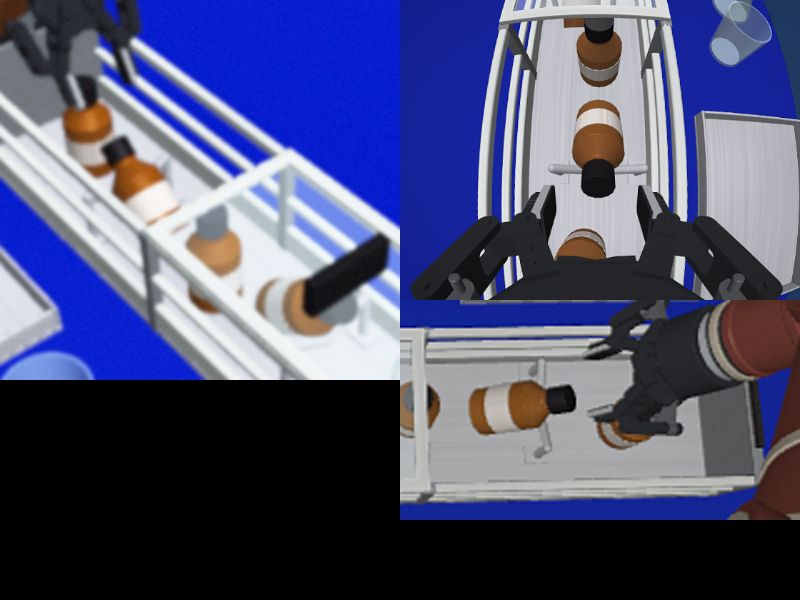

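The guard is fully left and the bottle_a cap sits centred between the fingers (wrist view, 598,178). Next I'll re-triangulate the cap from the clear views: top (575,398) and side (116,146) in this picture.

Run:
```python
from geo import *
from bench import monitor
s=monitor.get_state()
w,e=tri((377.5,199),(208,172)); print("cap end ~",w.round(1),e)
w2,e2=tri(((563-400)/2+290,(399-300)/2+150),((118)/2+150,152/2+100)); print("cap mid",w2.round(1),e2)
g=np.array([574.8,-174.1,93.7])
plan(s,tcp(g,-25,0,30),-25,label="near");plan(s,tcp(g,-25),-25,label="grasp")
```

```text
cap end ~ [ 572.8 -190.4   93.2] 1.447844344802263
cap mid [ 574.4 -180.    89. ] 0.2812123411349603
near xyz [-0.028 -0.004  0.135] w [-0.002 -0.005  0.002] rows [2. 1.]
grasp xyz [-0.028 -0.004  0.21 ] w [-0.002 -0.005  0.002] rows [3. 1.]
```

Request:
jog_arm([
  {"x":-0.036,"y":-0.004,"z":0.06,"wx":0.0,"wy":-0.005,"wz":0.0,"claw":0.3},
  {"x":-0.036,"y":-0.004,"z":0.13,"wx":0.0,"wy":-0.005,"wz":0.0,"claw":0.3},
  {"x":-0.036,"y":-0.004,"z":0.17,"wx":0.0,"wy":-0.005,"wz":0.0,"claw":0.3},
  {"x":-0.036,"y":-0.004,"z":0.203,"wx":0.0,"wy":-0.005,"wz":0.0,"claw":0.3},
  {"x":-0.036,"y":-0.004,"z":0.203,"wx":0.0,"wy":-0.005,"wz":0.0,"claw":0.3},
  {"x":-0.036,"y":-0.004,"z":0.203,"wx":0.0,"wy":-0.005,"wz":0.0,"claw":0.3},
])

```text
clock: 6.55
position: [575.1, -170.5, 78.5]
tool_rot: [-1.917, -2.034, -0.424]
contact_force: [0.4, -0.3, 1.0]
gripper_width: 55.7
gripper_force: 0.0
```

Request:
jog_arm([
  {"x":0.0,"y":0.0,"z":0.0,"wx":0.0,"wy":0.0,"wz":0.0,"claw":-1.0},
  {"x":0.0,"y":0.0,"z":0.0,"wx":0.0,"wy":0.0,"wz":0.0,"claw":-1.0},
  {"x":0.0,"y":0.0,"z":0.0,"wx":0.0,"wy":0.0,"wz":0.0,"claw":-1.0},
  {"x":0.0,"y":0.0,"z":0.0,"wx":0.0,"wy":0.0,"wz":0.0,"claw":-1.0},
  {"x":0.0,"y":0.0,"z":0.0,"wx":0.0,"wy":0.0,"wz":0.0,"claw":-1.0},
  {"x":0.0,"y":0.0,"z":0.0,"wx":0.0,"wy":0.0,"wz":0.0,"claw":-1.0},
], newtons=50)

```text
clock: 7.05
position: [574.9, -172.3, 78.1]
tool_rot: [-1.921, -2.032, -0.424]
contact_force: [0.1, -1.3, 6.8]
gripper_width: 30.0
gripper_force: 49.6
```

Run:
```python
from geo import *
from bench import monitor
s=monitor.get_state(); g=s["position"]-19*Ro.from_rotvec(s["tool_rot"]).as_matrix()[:,2]
print(s["position"],g,s["gripper_width"],s["gripper_force"],s["contact_force"])
```

```text
[ 574.92205812 -172.25536613   78.10067785] [ 575.35991114 -180.22203341   95.34424178] 29.993760002960634 49.58128273487091 [ 0.08116702 -1.27827431  6.77108745]
```

```bash
cat >> geo.py <<'E'
def path(s,g0,g1,t0,t1,lift,n,yaw=0,back=19):
    R=Ro.from_rotvec(s["tool_rot"])
    for k in range(n+1):
        f=k/n; g=np.array(g0)*(1-f)+np.array(g1)*f; g[2]=max(g[2],g0[2]+lift) if k==0 else g0[2]+lift+(g1[2]-g0[2]-lift)*f
        ti=t0+(t1-t0)*f; p=tcp(g,ti,yaw); d=R.inv().apply(p-s["position"])/400; w=(R.inv()*Rt(ti,yaw)).as_rotvec()/(np.pi/2)
        print(np.round(d,3),np.round(w,3))
E
python3 - <<'E'
from geo import *
from bench import monitor
s=monitor.get_state()
path(s,[575.4,-180.2,95.3],[571,-100,128],-25,26,20,8)
E
```

```text
[ 0.021  0.    -0.045] [-0.     0.002  0.002]
[ 0.04   0.    -0.039] [-0.    -0.069  0.002]
[ 0.06   0.    -0.033] [-0.    -0.14   0.002]
[ 0.079  0.    -0.027] [ 0.    -0.211  0.002]
[ 0.098  0.    -0.022] [ 0.    -0.281  0.002]
[ 0.118  0.    -0.018] [ 0.    -0.352  0.002]
[ 0.138  0.    -0.014] [ 0.    -0.423  0.002]
[ 0.159  0.    -0.01 ] [ 0.    -0.494  0.002]
[ 0.18   0.    -0.007] [ 0.    -0.565  0.002]
```

Request:
jog_arm([
  {"x":0.012,"y":0.0,"z":-0.022,"wx":0.0,"wy":0.0,"wz":0.0,"claw":-1.0},
  {"x":0.021,"y":0.0,"z":-0.045,"wx":0.0,"wy":0.0,"wz":0.0,"claw":-1.0},
  {"x":0.04,"y":0.0,"z":-0.039,"wx":0.0,"wy":-0.069,"wz":0.0,"claw":-1.0},
  {"x":0.06,"y":0.0,"z":-0.033,"wx":0.0,"wy":-0.14,"wz":0.0,"claw":-1.0},
  {"x":0.079,"y":0.0,"z":-0.027,"wx":0.0,"wy":-0.211,"wz":0.0,"claw":-1.0},
  {"x":0.098,"y":0.0,"z":-0.022,"wx":0.0,"wy":-0.281,"wz":0.0,"claw":-1.0},
  {"x":0.118,"y":0.0,"z":-0.018,"wx":0.0,"wy":-0.352,"wz":0.0,"claw":-1.0},
  {"x":0.138,"y":0.0,"z":-0.014,"wx":0.0,"wy":-0.423,"wz":0.0,"claw":-1.0},
  {"x":0.159,"y":0.0,"z":-0.01,"wx":0.0,"wy":-0.494,"wz":0.0,"claw":-1.0},
  {"x":0.18,"y":0.0,"z":-0.007,"wx":0.0,"wy":-0.565,"wz":0.0,"claw":-1.0},
  {"x":0.18,"y":0.0,"z":-0.007,"wx":0.0,"wy":-0.565,"wz":0.0,"claw":-1.0},
  {"x":0.18,"y":0.0,"z":-0.007,"wx":0.0,"wy":-0.565,"wz":0.0,"claw":-1.0},
])

```text
clock: 8.05
position: [570.3, -100.0, 107.2]
tool_rot: [1.9, 2.036, -0.441]
contact_force: [0.0, -0.7, -2.0]
gripper_width: 30.7
gripper_force: 49.9
```

```bash
cat > look.py <<'E'
import sys
from geo import *
from bench import monitor,vision
import cv2
def look(name):
    a=vision.camera("side"); t=vision.camera("top"); c=vision.camera("wrist")
    A=cv2.resize(a["color"][90:370,120:450,::-1],(400,339),interpolation=cv2.INTER_CUBIC)
    A=cv2.resize(a["color"][100:330,150:390,::-1],None,fx=1.6667,fy=1.6667,interpolation=cv2.INTER_CUBIC)
    B=cv2.resize(c["color"][:,:,::-1],(400,300)); D=cv2.resize(t["color"][145:265,125:485,::-1],None,fx=1.6,fy=1.6)
    im=np.zeros((600,800,3),np.uint8); im[:A.shape[0],:400]=A[:,:400]; im[:300,400:]=B; im[400:592,:576]=D
    cv2.imwrite(f"pics/{name}.png",im)
    s=monitor.get_state(); g=s["position"]-19*Ro.from_rotvec(s["tool_rot"]).as_matrix()[:,2]
    print(s["clock"],s["position"],g.round(1),s["gripper_width"],s["contact_force"].round(1)); return s
E
python3 -c "
from look import *
look('r1')"
```

```text
8.2 [ 569.63684613 -108.26358639  109.90977483] [ 569.2 -100.   127. ] 30.246941566797783 [ 0.4 -1.  -2.5]
```

View pics/r1.png

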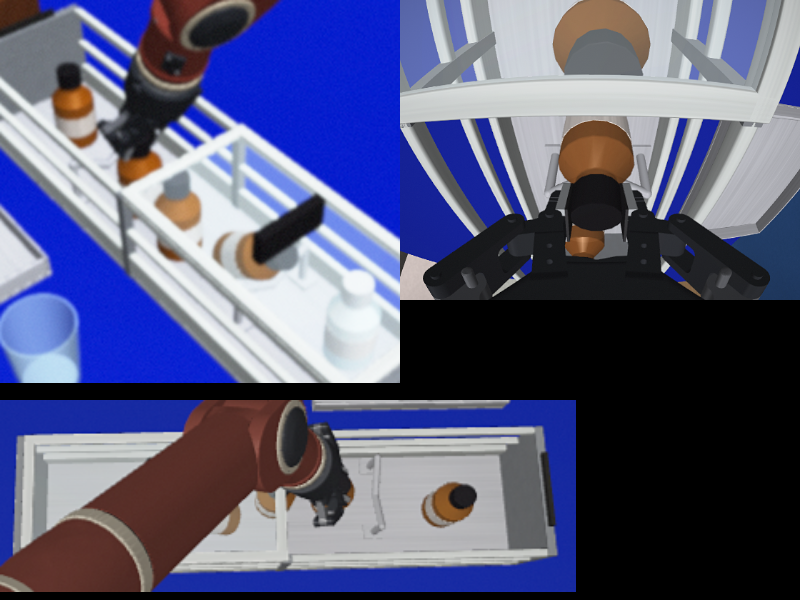

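Bottle_a is lifted and close to upright: the wrist view shows its cap at (597,200) with the body directly beyond it. I'll lower it in small steps and watch the force.

Request:
jog_arm([
  {"x":0.006,"y":0.0,"z":0.012,"wx":0.0,"wy":0.0,"wz":0.0,"claw":-1.0},
  {"x":0.011,"y":0.0,"z":0.022,"wx":0.0,"wy":0.0,"wz":0.0,"claw":-1.0},
  {"x":0.011,"y":0.0,"z":0.022,"wx":0.0,"wy":0.0,"wz":0.0,"claw":-1.0},
  {"x":0.011,"y":0.0,"z":0.022,"wx":0.0,"wy":0.0,"wz":0.0,"claw":-1.0},
])

```text
clock: 8.53
position: [569.6, -107.9, 99.2]
tool_rot: [1.911, 2.021, -0.443]
contact_force: [0.3, 0.2, -2.8]
gripper_width: 30.4
gripper_force: 50.0
```

Request:
jog_arm([
  {"x":0.003,"y":0.0,"z":0.006,"wx":0.0,"wy":0.0,"wz":0.0,"claw":-1.0},
  {"x":0.003,"y":0.0,"z":0.006,"wx":0.0,"wy":0.0,"wz":0.0,"claw":-1.0},
])

```text
clock: 8.7
position: [570.5, -108.0, 97.5]
tool_rot: [1.909, 2.021, -0.442]
contact_force: [-1.0, -0.2, 0.1]
gripper_width: 30.5
gripper_force: 50.3
```

Request:
jog_arm([
  {"x":0.002,"y":0.0,"z":0.003,"wx":0.0,"wy":0.0,"wz":0.0,"claw":-1.0},
  {"x":0.002,"y":0.0,"z":0.003,"wx":0.0,"wy":0.0,"wz":0.0,"claw":-1.0},
  {"x":0.002,"y":0.0,"z":0.003,"wx":0.0,"wy":0.0,"wz":0.0,"claw":-0.1},
  {"x":0.002,"y":0.0,"z":0.003,"wx":0.0,"wy":0.0,"wz":0.0,"claw":0.0},
  {"x":0.002,"y":0.0,"z":0.003,"wx":0.0,"wy":0.0,"wz":0.0,"claw":0.2},
  {"x":0.002,"y":0.0,"z":0.003,"wx":0.0,"wy":0.0,"wz":0.0,"claw":0.3},
  {"x":0.002,"y":0.0,"z":0.003,"wx":0.0,"wy":0.0,"wz":0.0,"claw":0.3},
  {"x":-0.03,"y":0.0,"z":-0.06,"wx":0.0,"wy":0.0,"wz":0.0,"claw":0.3},
  {"x":-0.07,"y":0.0,"z":-0.15,"wx":0.0,"wy":0.0,"wz":0.0,"claw":0.3},
  {"x":-0.12,"y":0.0,"z":-0.25,"wx":0.0,"wy":0.0,"wz":0.0,"claw":0.3},
  {"x":-0.12,"y":0.0,"z":-0.25,"wx":0.0,"wy":0.0,"wz":0.0,"claw":0.3},
])

```text
clock: 9.62
position: [574.3, -108.7, 215.6]
tool_rot: [1.904, 2.013, -0.43]
contact_force: [0.3, -0.6, 0.5]
gripper_width: 55.7
gripper_force: 0.0
```

Run:
```python
from look import *
s=look('r2')
p=l2w([3,225,0]); p[2]=231; print(w2l(s["position"])); plan(s,p,0,label="behind handle high")
```

```text
9.7667 [ 570.35852075 -105.98222428  207.98254973] [569.9 -97.7 225.1] 55.093873141456086 [-0.3 -0.8 -0.6]
[ 14.95938776 -81.90903303 207.98254973]
behind handle high xyz [ 0.665 -0.027 -0.387] w [-0.     0.287  0.002] rows [8. 4.]
```

View pics/r2.png

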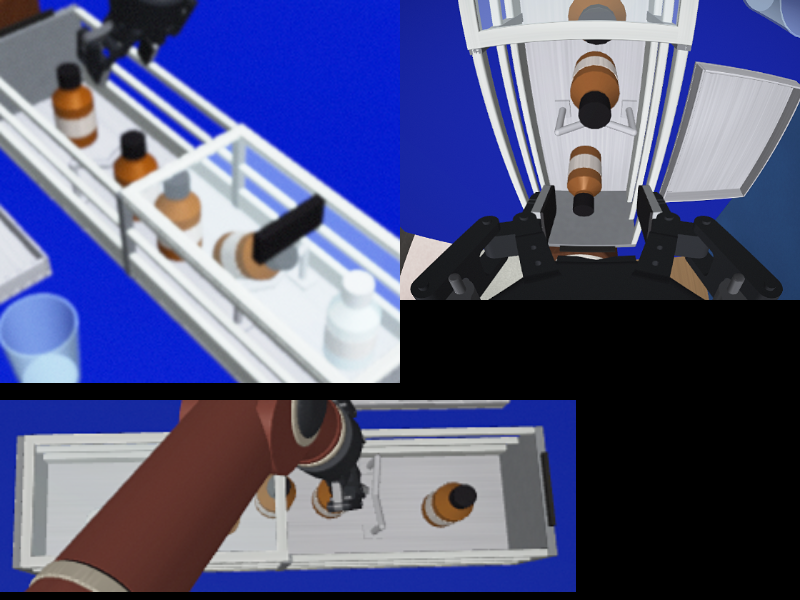

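Bottle_a stands upright (side view, 133,150). bottle_b is now under the guard, so I have to shut the guard before I can reach it.

Request:
jog_arm([
  {"x":0.1,"y":0.0,"z":-0.15,"wx":0.0,"wy":0.07,"wz":0.0,"claw":-1.0},
  {"x":0.665,"y":-0.027,"z":-0.387,"wx":0.0,"wy":0.287,"wz":0.0,"claw":-1.0},
  {"x":0.665,"y":-0.027,"z":-0.387,"wx":0.0,"wy":0.287,"wz":0.0,"claw":-1.0},
  {"x":0.665,"y":-0.027,"z":-0.387,"wx":0.0,"wy":0.287,"wz":0.0,"claw":-1.0},
  {"x":0.665,"y":-0.027,"z":-0.387,"wx":0.0,"wy":0.287,"wz":0.0,"claw":-1.0},
  {"x":0.665,"y":-0.027,"z":-0.387,"wx":0.0,"wy":0.287,"wz":0.0,"claw":-1.0},
  {"x":0.665,"y":-0.027,"z":-0.387,"wx":0.0,"wy":0.287,"wz":0.0,"claw":-1.0},
  {"x":0.665,"y":-0.027,"z":-0.387,"wx":0.0,"wy":0.287,"wz":0.0,"claw":-1.0},
  {"x":0.665,"y":-0.027,"z":-0.387,"wx":0.0,"wy":0.287,"wz":0.0,"claw":-1.0},
  {"x":0.665,"y":-0.027,"z":-0.387,"wx":0.0,"wy":0.287,"wz":0.0,"claw":-1.0},
  {"x":0.665,"y":-0.027,"z":-0.387,"wx":0.0,"wy":0.287,"wz":0.0,"claw":-1.0},
])

```text
clock: 10.68
position: [541.4, 198.0, 229.5]
tool_rot: [-2.158, -2.282, 0.01]
contact_force: [-0.0, -0.3, 0.1]
gripper_width: -0.1
gripper_force: 0.0
```

Run:
```python
from geo import *
from bench import monitor
s=monitor.get_state(); print(w2l(s["position"]))
p=l2w([3,222,0]); p[2]=157; plan(s,p,0,label="down")
p=l2w([3,190,0]); p[2]=157; plan(s,p,0,label="contact")
p=l2w([3,-120,0]); p[2]=157; plan(s,p,0,label="end")
```

```text
[  2.47349403 223.16766704 229.48329545]
down xyz [-0.002  0.002  0.181] w [-0.003  0.003  0.001] rows [2. 1.]
contact xyz [-0.082  0.002  0.182] w [-0.003  0.003  0.001] rows [2. 1.]
end xyz [-0.857  0.     0.185] w [-0.003  0.003  0.001] rows [9. 1.]
```

Request:
jog_arm([
  {"x":0.0,"y":0.0,"z":0.09,"wx":0.0,"wy":0.0,"wz":0.0,"claw":-1.0},
  {"x":0.0,"y":0.0,"z":0.181,"wx":0.0,"wy":0.0,"wz":0.0,"claw":-1.0},
  {"x":0.0,"y":0.0,"z":0.181,"wx":0.0,"wy":0.0,"wz":0.0,"claw":-1.0},
  {"x":-0.03,"y":0.0,"z":0.182,"wx":0.0,"wy":0.0,"wz":0.0,"claw":-1.0},
  {"x":-0.06,"y":0.0,"z":0.182,"wx":0.0,"wy":0.0,"wz":0.0,"claw":-1.0},
  {"x":-0.09,"y":0.0,"z":0.182,"wx":0.0,"wy":0.0,"wz":0.0,"claw":-1.0},
  {"x":-0.13,"y":0.0,"z":0.182,"wx":0.0,"wy":0.0,"wz":0.0,"claw":-1.0},
  {"x":-0.17,"y":0.0,"z":0.183,"wx":0.0,"wy":0.0,"wz":0.0,"claw":-1.0},
  {"x":-0.22,"y":0.0,"z":0.183,"wx":0.0,"wy":0.0,"wz":0.0,"claw":-1.0},
  {"x":-0.27,"y":0.0,"z":0.183,"wx":0.0,"wy":0.0,"wz":0.0,"claw":-1.0},
  {"x":-0.33,"y":0.0,"z":0.183,"wx":0.0,"wy":0.0,"wz":0.0,"claw":-1.0},
  {"x":-0.39,"y":0.0,"z":0.184,"wx":0.0,"wy":0.0,"wz":0.0,"claw":-1.0},
  {"x":-0.45,"y":0.0,"z":0.184,"wx":0.0,"wy":0.0,"wz":0.0,"claw":-1.0},
  {"x":-0.51,"y":0.0,"z":0.184,"wx":0.0,"wy":0.0,"wz":0.0,"claw":-1.0},
  {"x":-0.57,"y":0.0,"z":0.184,"wx":0.0,"wy":0.0,"wz":0.0,"claw":-1.0},
  {"x":-0.63,"y":0.0,"z":0.185,"wx":0.0,"wy":0.0,"wz":0.0,"claw":-1.0},
  {"x":-0.69,"y":0.0,"z":0.185,"wx":0.0,"wy":0.0,"wz":0.0,"claw":-1.0},
  {"x":-0.75,"y":0.0,"z":0.185,"wx":0.0,"wy":0.0,"wz":0.0,"claw":-1.0},
  {"x":-0.8,"y":0.0,"z":0.185,"wx":0.0,"wy":0.0,"wz":0.0,"claw":-1.0},
  {"x":-0.84,"y":0.0,"z":0.185,"wx":0.0,"wy":0.0,"wz":0.0,"claw":-1.0},
])

```text
clock: 12.35
position: [561.5, -139.5, 159.9]
tool_rot: [2.159, 2.279, -0.0]
contact_force: [0.8, 2.8, 0.7]
gripper_width: -0.2
gripper_force: 1.3
```

Run:
```python
from geo import *
from bench import monitor
s=monitor.get_state(); print(w2l(s["position"]),s["contact_force"])
p=l2w([3,-155,0]); p[2]=157; plan(s,p,0,label="end")
```

```text
[   4.29359775 -114.93305927  159.87950967] [0.75694508 2.84650954 0.74928533]
end xyz [-0.1   -0.003  0.007] w [0.001 0.001 0.   ] rows [1. 1.]
```

Request:
jog_arm([
  {"x":-0.03,"y":0.0,"z":0.007,"wx":0.0,"wy":0.0,"wz":0.0,"claw":-1.0},
  {"x":-0.06,"y":0.0,"z":0.007,"wx":0.0,"wy":0.0,"wz":0.0,"claw":-1.0},
  {"x":-0.08,"y":0.0,"z":0.007,"wx":0.0,"wy":0.0,"wz":0.0,"claw":-1.0},
  {"x":-0.09,"y":0.0,"z":0.007,"wx":0.0,"wy":0.0,"wz":0.0,"claw":-1.0},
  {"x":-0.097,"y":0.0,"z":0.007,"wx":0.0,"wy":0.0,"wz":0.0,"claw":-1.0},
])

```text
clock: 12.77
position: [563.2, -175.1, 154.9]
tool_rot: [-2.156, -2.284, 0.004]
contact_force: [-0.8, 2.6, 1.2]
gripper_width: 0.2
gripper_force: 1.0
```

Request:
jog_arm([
  {"x":-0.01,"y":0.0,"z":0.0,"wx":0.0,"wy":0.0,"wz":0.0,"claw":-1.0},
  {"x":-0.01,"y":0.0,"z":0.0,"wx":0.0,"wy":0.0,"wz":0.0,"claw":-1.0},
])

```text
clock: 12.93
position: [563.6, -178.1, 154.5]
tool_rot: [-2.154, -2.284, 0.004]
contact_force: [-0.3, 2.1, 1.3]
gripper_width: -0.3
gripper_force: 1.1
```

Request:
jog_arm([
  {"x":-0.006,"y":0.0,"z":0.0,"wx":0.0,"wy":0.0,"wz":0.0,"claw":-1.0},
  {"x":-0.012,"y":0.0,"z":0.0,"wx":0.0,"wy":0.0,"wz":0.0,"claw":-1.0},
  {"x":-0.018,"y":0.0,"z":0.0,"wx":0.0,"wy":0.0,"wz":0.0,"claw":-1.0},
])

```text
clock: 13.18
position: [563.5, -178.1, 154.4]
tool_rot: [-2.142, -2.28, -0.006]
contact_force: [-5.0, 15.8, 10.9]
gripper_width: -0.1
gripper_force: 8.2
```

Request:
jog_arm([
  {"x":-0.008,"y":0.0,"z":0.0,"wx":0.0,"wy":0.0,"wz":0.0,"claw":-1.0},
  {"x":-0.015,"y":0.0,"z":0.0,"wx":0.0,"wy":0.0,"wz":0.0,"claw":-1.0},
])

```text
clock: 13.35
position: [563.5, -178.0, 154.5]
tool_rot: [-2.132, -2.276, -0.015]
contact_force: [-7.9, 25.1, 17.1]
gripper_width: -0.4
gripper_force: 12.9
```

Run:
```python
from geo import *
from bench import monitor
s=monitor.get_state()
g=np.array([534.5,126,92]); p=tcp(g,25,-3,80); print(p); plan(s,p,25,-3,label="pre")
```

```text
[534.45771813 151.77967929 147.28477501]
pre xyz [ 0.827 -0.018  0.037] w [ 0.003 -0.292  0.041] rows [8. 4.]
```

Request:
jog_arm([
  {"x":0.05,"y":0.0,"z":0.0,"wx":0.0,"wy":0.0,"wz":0.0,"claw":-1.0},
  {"x":0.06,"y":0.0,"z":-0.1,"wx":0.0,"wy":0.0,"wz":0.0,"claw":-1.0},
  {"x":0.06,"y":0.0,"z":-0.18,"wx":0.0,"wy":0.0,"wz":0.0,"claw":-1.0},
  {"x":0.827,"y":-0.018,"z":-0.18,"wx":0.0,"wy":-0.29,"wz":0.041,"claw":0.3},
  {"x":0.827,"y":-0.018,"z":-0.18,"wx":0.0,"wy":-0.29,"wz":0.041,"claw":0.3},
  {"x":0.827,"y":-0.018,"z":-0.18,"wx":0.0,"wy":-0.29,"wz":0.041,"claw":0.3},
  {"x":0.827,"y":-0.018,"z":-0.18,"wx":0.0,"wy":-0.29,"wz":0.041,"claw":0.3},
  {"x":0.827,"y":-0.018,"z":-0.18,"wx":0.0,"wy":-0.29,"wz":0.041,"claw":0.3},
  {"x":0.827,"y":-0.018,"z":-0.18,"wx":0.0,"wy":-0.29,"wz":0.041,"claw":0.3},
  {"x":0.827,"y":-0.018,"z":-0.18,"wx":0.0,"wy":-0.29,"wz":0.041,"claw":0.3},
  {"x":0.827,"y":-0.018,"z":-0.18,"wx":0.0,"wy":-0.29,"wz":0.041,"claw":0.3},
  {"x":0.827,"y":-0.018,"z":-0.18,"wx":0.0,"wy":-0.29,"wz":0.041,"claw":0.3},
  {"x":0.827,"y":-0.018,"z":-0.08,"wx":0.0,"wy":-0.29,"wz":0.041,"claw":0.3},
  {"x":0.827,"y":-0.018,"z":0.0,"wx":0.0,"wy":-0.29,"wz":0.041,"claw":0.3},
  {"x":0.827,"y":-0.018,"z":0.0,"wx":0.0,"wy":-0.29,"wz":0.041,"claw":0.3},
  {"x":0.827,"y":-0.018,"z":0.0,"wx":0.0,"wy":-0.29,"wz":0.041,"claw":0.3},
])

```text
clock: 14.68
position: [537.7, 137.2, 153.5]
tool_rot: [1.969, 1.956, -0.45]
contact_force: [1.2, -0.2, 0.6]
gripper_width: 55.5
gripper_force: 0.0
```

Run:
```python
from look import *
s=look('b1')
g=np.array([534.5,126,92]); plan(s,tcp(g,25,-3),25,-3,label="grasp"); plan(s,tcp(g,25,-3,25),25,-3,label="near")
```

```text
14.8333 [539.91341486 137.16467793 156.51965076] [539.7 145.5 173.6] 55.45036433082981 [-0.1 -0.5 -0. ]
grasp xyz [ 0.047 -0.017  0.204] w [ 0.008  0.013 -0.008] rows [3. 1.]
near xyz [ 0.046 -0.016  0.142] w [ 0.008  0.013 -0.008] rows [2. 1.]
```

View pics/b1.png

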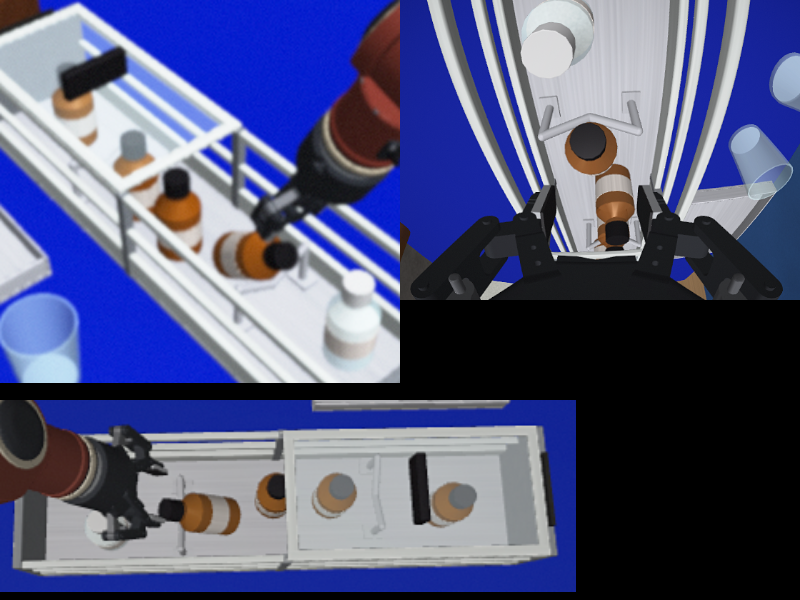

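The guard is shut and all the standing bottles are upright. bottle_b's cap is at side (284,255) and top (168,509). I'll check that against the planned grasp.

Run:
```python
from geo import *
f=lambda x,y:(x/1.6+125,(y-400)/1.6+145); g=lambda x,y:(x/1.66667+150,y/1.66667+100)
print(tri(f(162,509),g(287,255))); print(tri(f(170,510),g(280,254)))
```

```text
(array([532.6315674 , 139.44810593, 102.07987703]), np.float64(0.6837959003965466))
(array([532.96975512, 129.00977422,  94.63210056]), np.float64(0.7408199713292447))
```

Request:
jog_arm([
  {"x":0.049,"y":-0.021,"z":0.05,"wx":0.0,"wy":0.013,"wz":-0.008,"claw":0.3},
  {"x":0.049,"y":-0.021,"z":0.12,"wx":0.0,"wy":0.013,"wz":-0.008,"claw":0.3},
  {"x":0.049,"y":-0.021,"z":0.165,"wx":0.0,"wy":0.013,"wz":-0.008,"claw":0.3},
  {"x":0.049,"y":-0.021,"z":0.198,"wx":0.0,"wy":0.013,"wz":-0.008,"claw":0.3},
  {"x":0.049,"y":-0.021,"z":0.198,"wx":0.0,"wy":0.013,"wz":-0.008,"claw":0.3},
  {"x":0.049,"y":-0.021,"z":0.198,"wx":0.0,"wy":0.013,"wz":-0.008,"claw":0.3},
])

```text
clock: 15.33
position: [531.8, 120.2, 75.8]
tool_rot: [1.972, 1.98, -0.428]
contact_force: [-0.0, 0.8, 1.0]
gripper_width: 55.4
gripper_force: 0.0
```

Request:
jog_arm([
  {"x":0.0,"y":0.0,"z":0.0,"wx":0.0,"wy":0.0,"wz":0.0,"claw":-1.0},
  {"x":0.0,"y":0.0,"z":0.0,"wx":0.0,"wy":0.0,"wz":0.0,"claw":-1.0},
  {"x":0.0,"y":0.0,"z":0.0,"wx":0.0,"wy":0.0,"wz":0.0,"claw":-1.0},
  {"x":0.0,"y":0.0,"z":0.0,"wx":0.0,"wy":0.0,"wz":0.0,"claw":-1.0},
  {"x":0.0,"y":0.0,"z":0.0,"wx":0.0,"wy":0.0,"wz":0.0,"claw":-1.0},
  {"x":0.0,"y":0.0,"z":0.0,"wx":0.0,"wy":0.0,"wz":0.0,"claw":-1.0},
], newtons=50)

```text
clock: 15.83
position: [532.7, 121.1, 75.9]
tool_rot: [1.969, 1.981, -0.424]
contact_force: [1.8, 1.3, 6.3]
gripper_width: 30.6
gripper_force: 49.6
```

Run:
```python
from geo import *
from bench import monitor
s=monitor.get_state(); g=s["position"]-19*Ro.from_rotvec(s["tool_rot"]).as_matrix()[:,2]
print(s["position"],g,s["gripper_width"],s["gripper_force"],s["contact_force"])
path(s,g,[534,52,126],25,-26,20,8,-3)
```

```text
[532.72474097 121.14789586  75.9495318 ] [532.46301074 129.16702087  93.17234026] 30.62437598341439 49.5544202439487 [1.80844175 1.34643364 6.33958202]
[-0.021 -0.    -0.045] [ 0.008 -0.     0.001]
[-0.039  0.    -0.039] [0.008 0.07  0.001]
[-0.058  0.001 -0.033] [0.008 0.141 0.002]
[-0.076  0.001 -0.028] [0.008 0.212 0.002]
[-0.095  0.001 -0.024] [0.008 0.283 0.003]
[-0.114  0.002 -0.02 ] [0.008 0.354 0.003]
[-0.133  0.002 -0.016] [0.008 0.425 0.004]
[-0.153  0.002 -0.013] [0.008 0.495 0.004]
[-0.173  0.003 -0.011] [0.007 0.566 0.005]
```

Request:
jog_arm([
  {"x":-0.012,"y":0.0,"z":-0.022,"wx":0.0,"wy":0.0,"wz":0.0,"claw":-1.0},
  {"x":-0.021,"y":0.0,"z":-0.045,"wx":0.0,"wy":0.0,"wz":0.0,"claw":-1.0},
  {"x":-0.039,"y":0.0,"z":-0.039,"wx":0.0,"wy":0.07,"wz":0.0,"claw":-1.0},
  {"x":-0.058,"y":0.001,"z":-0.033,"wx":0.0,"wy":0.141,"wz":0.0,"claw":-1.0},
  {"x":-0.076,"y":0.001,"z":-0.028,"wx":0.0,"wy":0.212,"wz":0.0,"claw":-1.0},
  {"x":-0.095,"y":0.001,"z":-0.024,"wx":0.0,"wy":0.283,"wz":0.0,"claw":-1.0},
  {"x":-0.114,"y":0.002,"z":-0.02,"wx":0.0,"wy":0.354,"wz":0.0,"claw":-1.0},
  {"x":-0.133,"y":0.002,"z":-0.016,"wx":0.0,"wy":0.425,"wz":0.0,"claw":-1.0},
  {"x":-0.153,"y":0.002,"z":-0.013,"wx":0.0,"wy":0.495,"wz":0.0,"claw":-1.0},
  {"x":-0.173,"y":0.003,"z":-0.011,"wx":0.0,"wy":0.566,"wz":0.0,"claw":-1.0},
  {"x":-0.173,"y":0.003,"z":-0.011,"wx":0.0,"wy":0.566,"wz":0.0,"claw":-1.0},
  {"x":-0.173,"y":0.003,"z":-0.011,"wx":0.0,"wy":0.566,"wz":0.0,"claw":-1.0},
  {"x":-0.173,"y":0.003,"z":-0.011,"wx":0.0,"wy":0.566,"wz":0.0,"claw":-1.0},
])

```text
clock: 16.92
position: [531.3, 59.3, 107.5]
tool_rot: [-1.965, -1.979, -0.457]
contact_force: [-0.1, 1.4, -2.5]
gripper_width: 30.9
gripper_force: 50.2
```

Run:
```python
from look import *
look('b2')
```

```text
17.0667 [531.41932207  62.12687046 107.72166701] [531.4  53.8 124.8] 30.406090868129972 [ 0.8  1.2 -2.7]
```

View pics/b2.png

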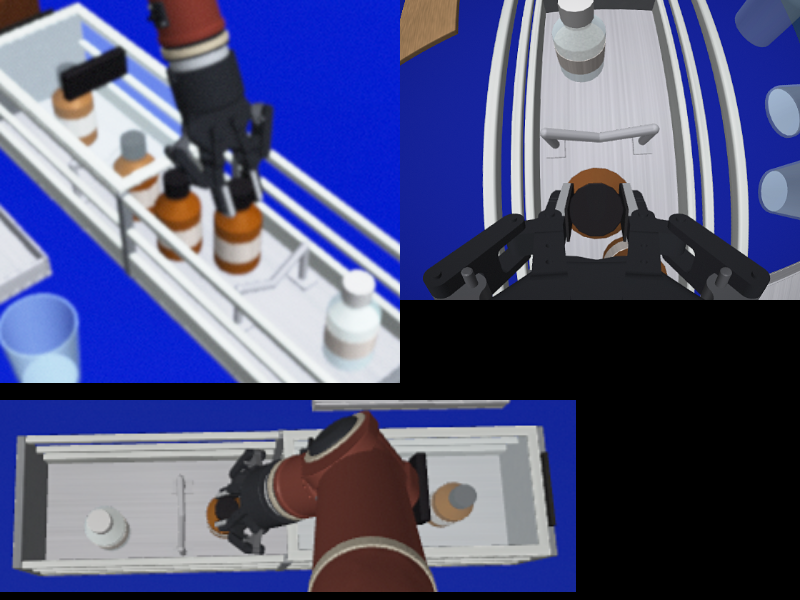

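bottle_b hangs upright (side view, 238,225), clear of its neighbour at (180,215). I'll lower it and release.

Request:
jog_arm([
  {"x":-0.006,"y":0.0,"z":0.01,"wx":0.0,"wy":0.0,"wz":0.0,"claw":-1.0},
  {"x":-0.009,"y":0.0,"z":0.018,"wx":0.0,"wy":0.0,"wz":0.0,"claw":-1.0},
  {"x":-0.009,"y":0.0,"z":0.018,"wx":0.0,"wy":0.0,"wz":0.0,"claw":-1.0},
  {"x":-0.009,"y":0.0,"z":0.018,"wx":0.0,"wy":0.0,"wz":0.0,"claw":-1.0},
])

```text
clock: 17.4
position: [531.7, 60.3, 99.1]
tool_rot: [-1.963, -1.981, -0.457]
contact_force: [0.3, -0.1, -2.1]
gripper_width: 30.4
gripper_force: 50.2
```

Request:
jog_arm([
  {"x":-0.003,"y":0.0,"z":0.006,"wx":0.0,"wy":0.0,"wz":0.0,"claw":-1.0},
  {"x":-0.003,"y":0.0,"z":0.006,"wx":0.0,"wy":0.0,"wz":0.0,"claw":-1.0},
])

```text
clock: 17.57
position: [531.9, 59.6, 96.5]
tool_rot: [-1.964, -1.98, -0.458]
contact_force: [1.2, -0.5, -2.7]
gripper_width: 30.4
gripper_force: 50.2
```

Request:
jog_arm([
  {"x":-0.002,"y":0.0,"z":0.005,"wx":0.0,"wy":0.0,"wz":0.0,"claw":-1.0},
  {"x":-0.002,"y":0.0,"z":0.005,"wx":0.0,"wy":0.0,"wz":0.0,"claw":-1.0},
])

```text
clock: 17.73
position: [531.9, 59.6, 94.4]
tool_rot: [-1.964, -1.98, -0.458]
contact_force: [0.8, -0.2, -2.2]
gripper_width: 30.2
gripper_force: 50.2
```

Request:
jog_arm([
  {"x":-0.002,"y":0.0,"z":0.005,"wx":0.0,"wy":0.0,"wz":0.0,"claw":-1.0},
  {"x":-0.002,"y":0.0,"z":0.005,"wx":0.0,"wy":0.0,"wz":0.0,"claw":-1.0},
])

```text
clock: 17.9
position: [532.6, 60.2, 93.3]
tool_rot: [-1.963, -1.98, -0.461]
contact_force: [-1.1, -0.3, 3.6]
gripper_width: 30.6
gripper_force: 50.5
```

Floor contact: the force has turned to +3.6 N. Now I'll release it and move straight up.

Request:
jog_arm([
  {"x":0.0,"y":0.0,"z":0.0,"wx":0.0,"wy":0.0,"wz":0.0,"claw":-0.2},
  {"x":0.0,"y":0.0,"z":0.0,"wx":0.0,"wy":0.0,"wz":0.0,"claw":-0.1},
  {"x":0.0,"y":0.0,"z":0.0,"wx":0.0,"wy":0.0,"wz":0.0,"claw":0.1},
  {"x":0.0,"y":0.0,"z":0.0,"wx":0.0,"wy":0.0,"wz":0.0,"claw":0.3},
  {"x":0.0,"y":0.0,"z":0.0,"wx":0.0,"wy":0.0,"wz":0.0,"claw":0.3},
  {"x":0.03,"y":0.0,"z":-0.06,"wx":0.0,"wy":0.0,"wz":0.0,"claw":0.3},
  {"x":0.07,"y":0.0,"z":-0.15,"wx":0.0,"wy":0.0,"wz":0.0,"claw":0.3},
  {"x":0.13,"y":0.0,"z":-0.27,"wx":0.0,"wy":0.0,"wz":0.0,"claw":0.3},
  {"x":0.19,"y":0.0,"z":-0.4,"wx":0.0,"wy":0.0,"wz":0.0,"claw":0.3},
  {"x":0.19,"y":0.0,"z":-0.4,"wx":0.0,"wy":0.0,"wz":0.0,"claw":0.3},
  {"x":0.19,"y":0.0,"z":-0.4,"wx":0.0,"wy":0.0,"wz":0.0,"claw":0.3},
  {"x":0.19,"y":0.0,"z":-0.4,"wx":0.0,"wy":0.0,"wz":0.0,"claw":0.3},
])

```text
clock: 18.9
position: [531.6, 58.1, 271.4]
tool_rot: [-1.965, -1.983, -0.463]
contact_force: [-0.9, 0.1, -0.5]
gripper_width: 55.5
gripper_force: 0.0
```

Run:
```python
from look import *
look('b3')
```

```text
19.05 [529.90173547  58.55018636 268.17338773] [529.9  50.2 285.3] 55.37553519475067 [-0.6 -0.7 -0.8]
```

View pics/b3.png

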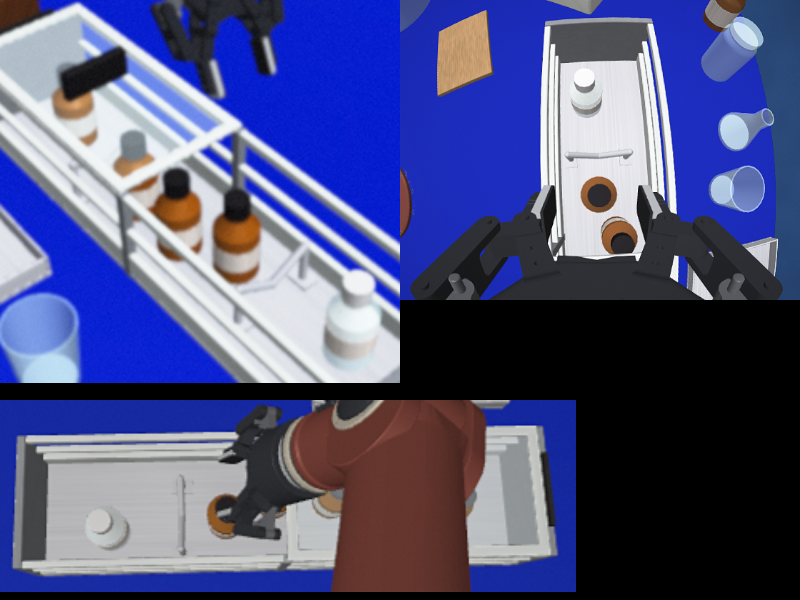

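Both bottles stand upright, bottle_b at side (238,235) and bottle_a at (133,160). The standing bottles haven't moved, the guard is shut and the gripper is clear, so I'm handing in.

```bash
python3 -c "
from bench import workorder
print(workorder.job_done())"
```

```text
the job is handed in; nothing more can be done
None
```

I handed the job in at about 19 s: both tipped bottles are standing upright on their own sides of the saddles, the guard is fully shut over the right-hand half, and the standing bottles look untouched; I shut the guard before standing bottle_b, because when open it covers that bottle.

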